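# Roll the small green bottle onto the blue mark

## Robot

A 6-joint arm with a two-finger parallel gripper is mounted at the origin on the work surface. World frame = base frame: x ahead of the robot, y to its left, z up, the work surface at z = 0. Lengths are in m, angles in rad, forces in N, time in s.
With the tool pointing down it reaches from about 0.25 to 0.725 m from the base axis. Payload 4 kg.
Tool frame: the origin (TCP) lies midway between the tips of the shut fingers; the grasp point (between the pads) lies 19 mm behind it (bot.grasp_offset is the distance from the TCP to the grasp point, in m); z points along the fingers, y is the direction in which the jaws open and shut (so a half turn about z gives the same grasp; the last joint's range is limited). The gripper opens to 85 mm and grips with 20 to 120 N. Pads are 22 mm wide; open, the fingers measure 114 mm over their backs; the gripper's body (76 mm by 85 mm) begins 54 mm behind the grasp point. The pads swing forward as they close: fully open they stand 13 mm farther back than shut.
Start: joints at [-1.183, 0.241, 0.005, 1.335, 0, 1.571], TCP at [0.189, -0.463, 0.231] pointing down, gripper open.
Joint ranges: [-2.72, 2.72], [-1.05, 1.87], [-1.09, 1.28], [-1.99, 2.15], [-1.42, 1.44], [-3.14, 3.14]. Speed limits (rad/s): [2.79, 2.79, 3.14, 3.14, 3.14, 3.14].

## Interface

Orientations are given as a unit quaternion [x, y, z, w].
In Python, from workcell import sensors, optics, bot gives the robot as it stands.
- The arm moves only by the tool apply_moves, never from a script. Its argument "plan" is one flat list of numbers, 6 for each row, row after row: the shift along the tool's x, y, z in m, then the turn, a rotation vector about the tool's x, y, z in rad. In form: [tx, ty, tz, ax, ay, az, tx, ty, tz, ax, ay, az, ...]. A call has 1 to 12 rows; each row is the pose to reach, as a shift and turn from the pose commanded when the call began, along the tool's axes at that moment; what a row does not reach only later rows make up. A row lasts 1/12 s, in which the tool goes at most 41.7 mm and 7.16 degrees, less where a joint would pass 70% of its speed; a pose out of reach is approached as far as the arm can. A call with a gripper value outside its range is refused whole. "grip" is the finger opening in m, from 0 to 0.0854, set as the call begins (left out, the last holds). The fingers move at their own pace and stop on an object; the grip force is fixed at half the most. Time passes only in rows, so rows that repeat a pose let the fingers close. It gives the time, the measured TCP pose, the force and the opening at its end, in the units of the state.
- sensors.get_obs(): the state, without advancing time (a new reading comes with each control period).
- optics.camera(name): name is "side" or "top" or "wrist"; returns a dict with "pixels" (400x640x3 uint8, red, green, blue), "fx", "fy", "cx", "cy" (pixels), "k1" (the pictures are not rectified: a ray, as slopes to the right and down, at radius r is drawn at 1 + k1 r^2 times it, then the intrinsics apply), "pose" (4x4, takes a point from camera to world coordinates); the wrist camera has in their place "tool_from_camera" (4x4, takes a point from camera to tool coordinates, whose origin is the TCP and whose axes are the flange's). Camera axes: x right, y up, looking along -z (the intrinsics and any distortion apply to the point x, -y, -z); pixel columns grow to the right and rows downward; lengths in m; the calibration is good to about 2 mm. A picture is of the moment at which its call begins: read the wrist's pose just before it. There is no depth.
- bot.job_done(): hands the job in, once; it reports no verdict.
The state is a dict: "clock": time; "joint_pos": joint angles; "joint_vel": joint speeds; "tau": joint torques, N m; "eef_pos": TCP position; "tool_rot": TCP orientation; "ft_force": force on the tool from outside, world axes, zero at the start; "ft_torque": the same for the moment, N m; "grip_width": finger opening in m.
Only numpy, scipy, OpenCV 4.12 (cv2) and the standard library are available. Lean on these libraries where they do the work, as an engineer would, in place of code of your own. Each camera call takes 0.05 s, during which the arm holds its last target.

## Task

Roll the green bottle along the cork runner until it lies at rest along the blue stripe, centred over it. Let it turn over on its way as it rolls: do not drag it, lift it or squeeze it. Leave the amber bottle and the tumbler where they are.

Things in the scene. Friction and masses are not known exactly. Their poses are not given: they have to be found in the camera images.
- green_bottle: small green glass bottle, black cap, cream label, 200 mm long, 0.4 kg, lying, neck away from the robot. Origin on its axis at half length, 26 mm above the cork; x axis to the neck. Plain cylinder 52 mm thick from x = -100 to +10 mm, then shoulder and neck. Balances at x = -36 mm: pushed there slowly, level with its axis, it rolls straight; stops a few mm after the push. Slippery glass
- mark: the mark: flat blue painted stripe across the cork runner, 280 x 18 mm. Origin at its middle, on the cork (4 mm above the table); x along the stripe, away from the robot, y along the runner, the way to roll. The runner is a fixed tan mat 320 x 600 mm, its length left to right before the robot. The green bottle starts on it, 140 to 240 mm from the stripe on either side, nearly parallel to it
- amber_bottle: bystander: a bottle of the same shape and size in amber-brown glass with a red cap, lying on the runner on the other side of the stripe, also 140 mm or more from it. Origin and axes as for the green one
- tumbler: bystander: clear glass tumbler, 74 mm across the rim, 85 mm tall, standing beyond one end of the runner; origin at the centre of its underside. (Beyond the other end stands a terracotta bowl of corks, 110 mm across, 52 mm tall, fixed to the table)
Not all that is in view belongs to the job. Several things look just like the green_bottle: the one meant starts farthest to the robot's left.

How it is judged:
On the way:
1. the green bottle turns over as it rolls (its first upper side has come well round to below), still lying on the runner (angle between green_bottle's own z axis and vertical above 1.9 rad and height (world z) of green_bottle below 0.036 m), for 0.04 s.
At the end, for the whole second after the job is handed in: The green bottle lies at rest on the runner along the blue stripe: its axis within 15 mm of the stripe's centre line, its middle within 40 mm of the stripe's middle lengthwise, parallel within 11 degrees. Amber bottle and tumbler are within 20 mm of where they started (y of green_bottle in the frame of mark between -0.015 and 0.015 m and x of green_bottle in the frame of mark between -0.04 and 0.04 m and angle between the x axis of green_bottle and the x axis of mark, either way round below 0.19 rad and height (world z) of green_bottle below 0.036 m and linear speed of green_bottle below 0.01 m/s); the robot touches nothing.
It fails at once if the green bottle is lifted more than 10 mm off the runner or tipped up by more than 14 degrees (height (world z) of green_bottle above 0.04 m or angle between green_bottle's own x axis and vertical below 1.32 rad or angle between green_bottle's own x axis and vertical above 1.82 rad).
It fails at once if the green bottle is squeezed or pressed with more than 20 N (contact force between the fingers and green_bottle above 20 N).
It fails at once if the amber bottle is moved by more than 20 mm (distance of amber_bottle from where it was at the start of the episode above 0.02 m).
It fails at once if the tumbler is moved by more than 20 mm (distance of tumbler from where it was at the start of the episode above 0.02 m).
It also fails if it takes over 43 s, if anything falls off the work surface, if the arm or the gripper's body presses on something with over 40 N, if the wrist force passes 120 N, or if a joint passes its speed limit or range.

## Working session

There is one attempt and no reset: what is moved stays moved. The work goes in short steps, Python scripts to look and compute and a tool call to move; the robot and the scene stay as the last step left them, time stands still between calls to the robot, and variables do not carry over. Pictures are saved under pics/ and viewed, and the job is handed in when it is done.

Besides the shell and the picture viewer there is one more tool, called after ">>>" in YAML: its name, and indented under it one key for each argument. apply_moves: Moves the arm, as the interface text tells. Its arguments: {"type":"object","properties":{"plan":{"type":"array","items":{"type":"number"}},"grip":{"type":"number"}},"required":["plan"]}

```bash
mkdir -p pics; ls
python3 - <<'E'
from workcell import sensors, optics, bot
import cv2
o=sensors.get_obs(); print(o)
for n in ["top","side"]:
    c=optics.camera(n); cv2.imwrite(f"pics/{n}0.png",c["pixels"][:,:,::-1]); print(n,{k:v for k,v in c.items() if k!="pixels"})
E
```

```text
pics
{'clock': 0.0, 'joint_pos': array([-1.18300391e+00,  2.41415444e-01,  3.75262731e-03,  1.33518556e+00,
        5.93392497e-06,  1.57077620e+00]), 'joint_vel': array([-0.00133945, -0.00047586,  0.00010073,  0.00063937,  0.00055511,
       -0.00036044]), 'tau': array([-2.86354325e-04, -3.72315466e+01,  2.52410352e+01,  1.69544492e-02,
        7.97164148e-05,  7.49036406e-07]), 'eef_pos': array([ 0.18884281, -0.46230515,  0.23042255]), 'tool_rot': array([ 9.81258495e-01,  1.92693313e-01, -1.94776221e-04, -1.00736982e-03]), 'ft_force': array([-0.1219621 ,  0.14024758, -0.01342327]), 'ft_torque': array([-0.00028552, -0.02947311, -0.02589925]), 'grip_width': 0.08582697350846653}
top {'fx': 424.1583988106902, 'fy': 424.1583988106902, 'cx': 315.429701663432, 'cy': 203.70327102807158, 'k1': -0.009648870941108865, 'pose': array([[-0.00559985,  0.98793962, -0.15473832,  0.19278977],
       [-0.99994428, -0.00414748,  0.00970719,  0.02687639],
       [ 0.00894835,  0.15478405,  0.9879078 ,  1.63452631],
       [ 0.        ,  0.        ,  0.        ,  1.        ]])}
side {'fx': 400.2763531234454, 'fy': 400.2763531234454, 'cx': 314.30314714516203, 'cy': 198.47658212239924, 'k1': -0.010207343258443104, 'pose': array([[ 0.99813237,  0.04517557, -0.04112107,  0.35790349],
       [-0.06081086,  0.67070301, -0.739229  , -1.10633154],
       [-0.00581507,  0.740349  ,  0.67219755,  1.08279793],
       [ 0.        ,  0.        ,  0.        ,  1.        ]])}
```

View pics/top0.png

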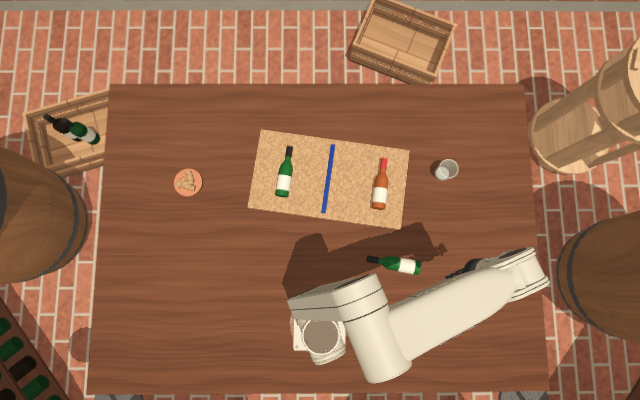

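View pics/side0.png

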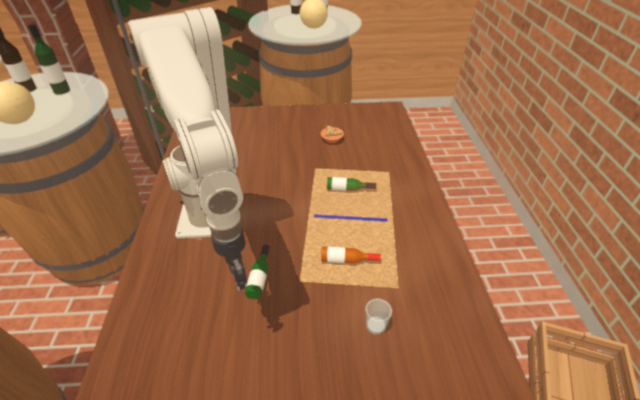

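The top view shows the green bottle on the runner at about (285,172), the stripe at (328,178), amber at (380,184), the tumbler at (446,170), and a decoy off the runner at (395,265). I'll enlarge it.

Run:
```python
import cv2
a=cv2.imread("pics/top0.png")[120:235,240:420]; cv2.imwrite("pics/topc.png",cv2.resize(a,None,fx=4.4,fy=4.4,interpolation=cv2.INTER_CUBIC))
a=cv2.imread("pics/side0.png")[160:290,295:405]; cv2.imwrite("pics/sidec.png",cv2.resize(a,None,fx=4.5,fy=4.5,interpolation=cv2.INTER_CUBIC))
```

```text
(no output)
```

View pics/topc.png

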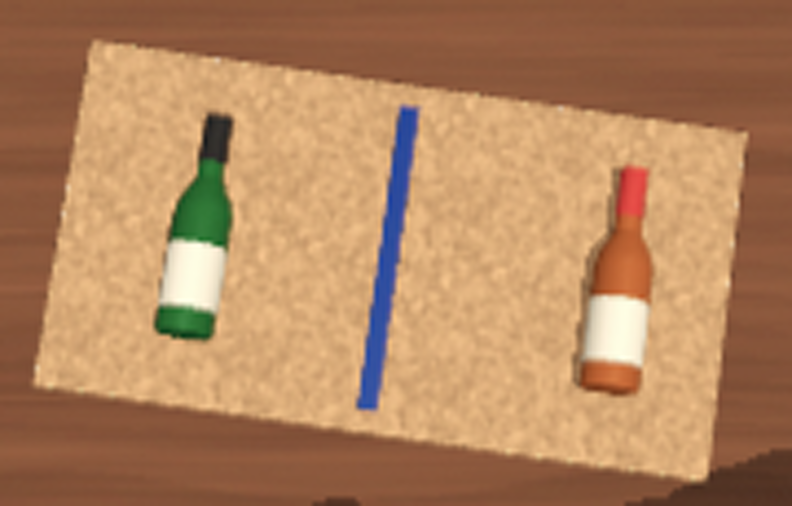

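View pics/sidec.png

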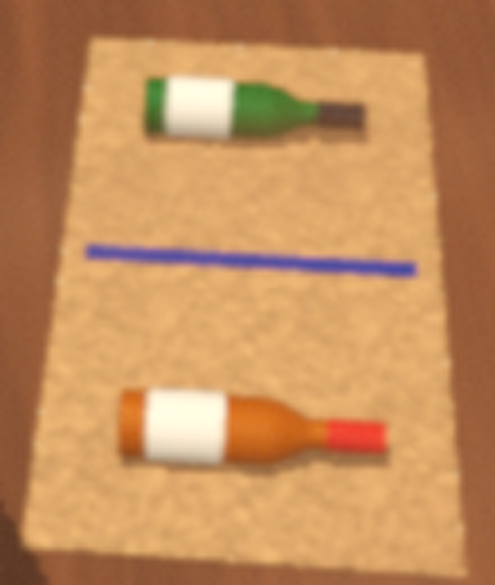

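```bash
cat > h.py <<'E'
import numpy as np, cv2
CAL={}
def ray(c,u,v):
    xd=(u-c["cx"])/c["fx"]; yd=(v-c["cy"])/c["fy"]
    x,y=xd,yd
    for _ in range(10):
        f=1+c["k1"]*(x*x+y*y); x,y=xd/f,yd/f
    return np.array([x,-y,-1.])
def onz(c,u,v,z,T=None):
    T=c["pose"] if T is None else T
    d=T[:3,:3]@ray(c,u,v); o=T[:3,3]; return o+d*(z-o[2])/d[2]
def crop(u,v,s,ou,ov): return (u+.5)/s-.5+ou,(v+.5)/s-.5+ov
E
cat > m.py <<'E'
from h import *
from workcell import optics
t=optics.camera("top"); s=optics.camera("side")
T=lambda u,v,z: onz(t,*crop(u,v,4.4,240,120),z).round(4)
S=lambda u,v,z: onz(s,*crop(u,v,4.5,295,160),z).round(4)
for n,F,p in [("top",T,[(409,107),(368,409),(219,116),(184,331),(633,168),(609,385),(93,42),(747,132),(709,480),(36,386)]),("side",S,[(415,269),(87,252),(364,116),(146,107),(386,437),(121,425),(424,55),(465,575),(25,549),(91,40)])]:
    zs=[.004,.004,.03,.03,.03,.03,.004,.004,.004,.004]
    print(n)
    for (a,b),z,l in zip(p,zs,["stripe far","near","green tip","base","amb tip","base"]+["c"]*4): print(l,F(a,b,z))
E
python3 m.py
```

```text
top
stripe far [ 0.6888 -0.0587  0.004 ]
near [ 0.4132 -0.0193  0.004 ]
green tip [0.6731 0.1117 0.03  ]
base [0.4791 0.1414 0.03  ]
amb tip [ 0.6243 -0.2555  0.03  ]
base [ 0.4299 -0.2286  0.03  ]
c [0.7508 0.2278 0.004 ]
c [ 0.6646 -0.3644  0.004 ]
c [ 0.349  -0.3183  0.004 ]
c [0.435  0.2735 0.004 ]
side
stripe far [ 0.6908 -0.056   0.004 ]
near [ 0.4166 -0.0173  0.004 ]
green tip [0.6747 0.1136 0.03  ]
base [0.4798 0.1394 0.03  ]
amb tip [ 0.6267 -0.2549  0.03  ]
base [ 0.4296 -0.2303  0.03  ]
c [0.7556 0.2293 0.004 ]
c [ 0.6667 -0.3631  0.004 ]
c [ 0.3533 -0.3199  0.004 ]
c [0.4381 0.2744 0.004 ]
```

```bash
cat >> h.py <<'E'
from scipy.spatial.transform import Rotation as R
A=-0.144; ex=np.array([np.cos(A),np.sin(A),0]); er=np.array([np.sin(A),-np.cos(A),0])
MK=np.array([.5524,-.0378,0])
def goal(al,ro,z):  # stripe-frame coords (along, roll dir) -> world
    return MK+al*ex+ro*er+np.array([0,0,z])
RT=R.from_matrix(np.c_[-er if False else np.cross(ex,[0,0,-1]),ex,[0,0,-1.]])
def cmd(o,p):
    r=R.from_quat(o["tool_rot"]); t=r.inv().apply(p-o["eef_pos"]); w=(r.inv()*RT).as_rotvec()
    d=o["eef_pos"]-MK
    print("clk",o["clock"],"eef al,ro,z",(d@ex).round(4),(d@er).round(4),d[2].round(4),"| shift",t.round(4),"rot",w.round(4))
E
python3 - <<'E'
from h import *; from workcell import sensors
o=sensors.get_obs()
print(RT.as_matrix().round(3))
p=goal(-.036,-.166-.078,.231); print(p); cmd(o,p)
cmd(o,goal(-.036,-.166-.078,.014))
from workcell import optics
c=optics.camera("top"); print(onz(c,188,182,.03), onz(c,446,170,.04))
E
```

```text
[[ 0.144  0.99   0.   ]
 [ 0.99  -0.144  0.   ]
 [ 0.     0.    -1.   ]]
[0.5517873  0.20884068 0.231     ]
clk 0.2 eef al,ro,z -0.2988 0.4725 0.2308 | shift [ 5.898e-01 -4.843e-01  4.000e-04] rot [-1.200e-03 -7.000e-04 -1.039e+00]
clk 0.2 eef al,ro,z -0.2988 0.4725 0.2308 | shift [ 0.5898 -0.484   0.2174] rot [-1.200e-03 -7.000e-04 -1.039e+00]
[0.53081361 0.50164041 0.03      ] [ 0.57237661 -0.49459323  0.04      ]
```

>>> apply_moves:
  plan: [0.025,-0.02,0,0,0,-0.08,0.05,-0.041,0,0,0,-0.16,0.08,-0.065,0,0,0,-0.25,0.11,-0.09,0,0,0,-0.34,0.14,-0.115,0,0,0,-0.43,0.17,-0.14,0,0,0,-0.52,0.2,-0.164,0,0,0,-0.61,0.23,-0.189,0,0,0,-0.7,0.26,-0.213,0,0,0,-0.79,0.29,-0.238,0,0,0,-0.88,0.315,-0.26,0,0,0,-0.96,0.34,-0.28,0,0,0,-1.039]
  grip: 0.06

```text
clock: 1.25
eef_pos: [0.3983, -0.073, 0.2314]
tool_rot: [0.754, 0.656, 0.0, 0.0]
ft_force: [-0.1, -0.7, -0.2]
grip_width: 0.0601
```

Run:
```python
from h import *; from workcell import sensors
cmd(sensors.get_obs(),goal(-.036,-.166-.078,.231)); print(sensors.get_obs()["grip_width"])
```

```text
clk 1.25 eef al,ro,z -0.1475 0.057 0.2314 | shift [0.3004 0.113  0.0005] rot [0.0003 0.     0.005 ]
0.06006415017596182
```

>>> apply_moves:
  plan: [0.03,0.011,0,0,0,0,0.065,0.024,0,0,0,0,0.1,0.037,0,0,0,0,0.135,0.05,0,0,0,0,0.17,0.063,0,0,0,0,0.205,0.076,0,0,0,0,0.24,0.089,0,0,0,0,0.27,0.101,0,0,0,0,0.29,0.109,0,0,0,0,0.3,0.113,0,0,0,0,0.3,0.113,0.03,0,0,0,0.3,0.113,0.06,0,0,0]

```text
clock: 2.25
eef_pos: [0.5547, 0.2074, 0.1721]
tool_rot: [0.756, 0.655, 0.002, 0.001]
ft_force: [-0.2, -0.6, -0.3]
grip_width: 0.0601
```

Run:
```python
from h import *; from workcell import sensors,optics
cmd(sensors.get_obs(),goal(-.036,-.166-.078,.014))
for n in ["wrist","top","side"]:
    c=optics.camera(n); cv2.imwrite(f"pics/{n}1.png",c["pixels"][:,:,::-1])
    if n=="wrist": print({k:v for k,v in c.items() if k!="pixels"})
```

```text
clk 2.25 eef al,ro,z -0.0329 -0.243 0.1721 | shift [ 0.0006 -0.0039  0.1581] rot [ 0.0047 -0.0025  0.0017]
{'fx': 281.45120268246967, 'fy': 281.45120268246967, 'cx': 319.9245318685853, 'cy': 199.63021474560688, 'k1': -0.04190332775645115, 'tool_from_camera': array([[ 5.93995805e-05,  9.65128942e-01,  2.61774943e-01,
         6.70346324e-02],
       [ 9.99999701e-01, -2.59223863e-04,  7.28812648e-04,
        -8.68376167e-04],
       [ 7.71256492e-04,  2.61774822e-01, -9.65128669e-01,
        -1.41752109e-01],
       [ 0.00000000e+00,  0.00000000e+00,  0.00000000e+00,
         1.00000000e+00]])}
```

View pics/wrist1.png

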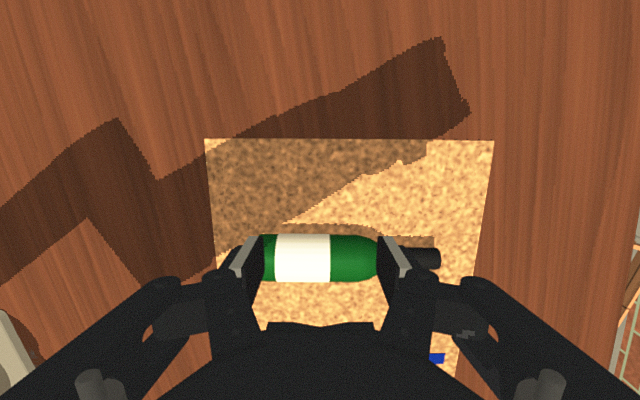

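View pics/side1.png

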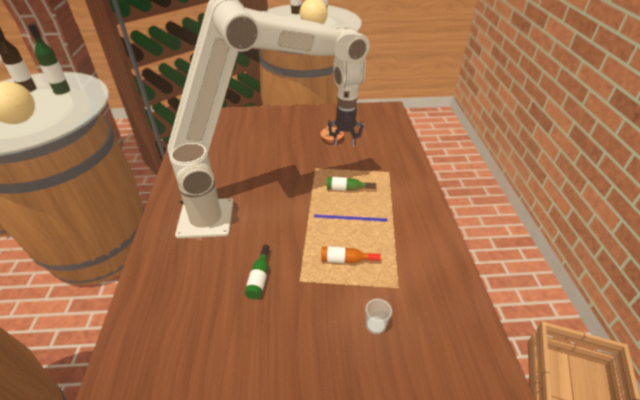

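The wrist view shows the bottle lying across at rows 234–282, cap tip at about column 440. The fingers are in the foreground on the side away from the stripe. Descending behind the bottle.

>>> apply_moves:
  plan: [0,-0.001,0.025,0,0,0,0,-0.002,0.055,0,0,0,0,-0.003,0.085,0,0,0,0,-0.003,0.115,0,0,0,0,-0.003,0.14,0,0,0,0,-0.003,0.152,0,0,0,0,-0.003,0.157,0,0,0,0,-0.003,0.157,0,0,0]

```text
clock: 3.07
eef_pos: [0.5504, 0.206, 0.0148]
tool_rot: [0.756, 0.654, 0.0, 0.0]
ft_force: [-1.0, -0.2, -0.2]
grip_width: 0.06
```

Run:
```python
from h import *; from workcell import sensors,optics
o=sensors.get_obs()
cmd(o,goal(-.036,-.166-.040,.014)); print(o["ft_force"])
for n in ["wrist","side"]:
    c=optics.camera(n); im=c["pixels"][:,:,::-1]
    if n=="side": im=cv2.resize(im[90:240,290:410],None,fx=4,fy=4,interpolation=cv2.INTER_CUBIC)
    cv2.imwrite(f"pics/{n}2.png",im)
```

```text
clk 3.0667 eef al,ro,z -0.0369 -0.241 0.0148 | shift [-0.035   0.0009  0.0008] rot [ 0.0002 -0.0001 -0.0003]
[-0.97330115 -0.23546004 -0.20920197]
```

View pics/wrist2.png

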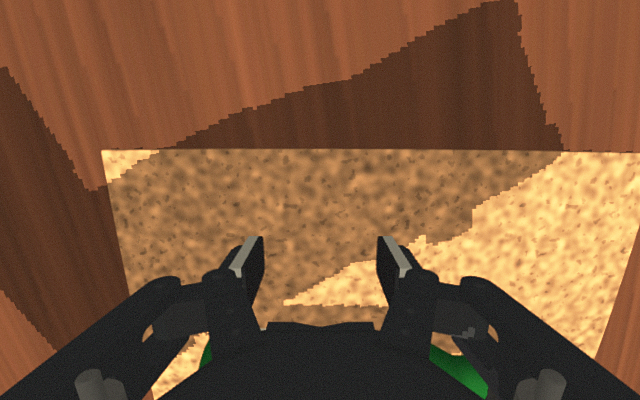

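View pics/side2.png

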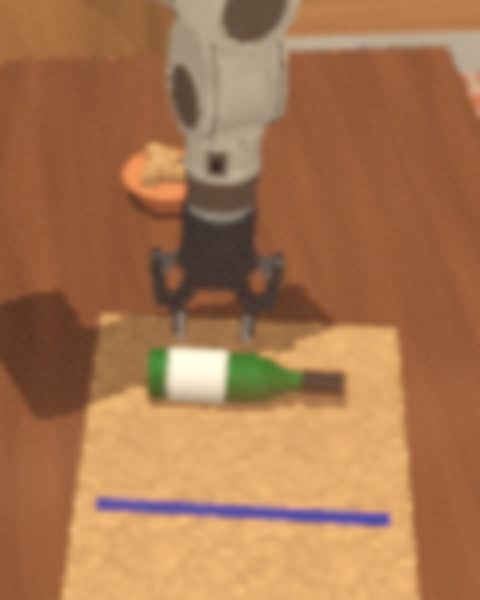

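The fingers are low behind the bottle, at the label and body, and both will push at once. Starting the slow push.

>>> apply_moves:
  plan: [-0.004,0,0,0,0,0,-0.008,0,0,0,0,0,-0.012,0,0,0,0,0,-0.016,0,0,0,0,0,-0.02,0,0,0,0,0,-0.024,0,0,0,0,0,-0.028,0.001,0,0,0,0,-0.031,0.001,0,0,0,0,-0.034,0.001,0,0,0,0,-0.037,0.001,0,0,0,0,-0.04,0.001,0,0,0,0,-0.043,0.001,0,0,0,0]

```text
clock: 4.17
eef_pos: [0.5447, 0.1631, 0.0143]
tool_rot: [0.756, 0.654, 0.0, 0.0]
ft_force: [-0.9, 0.7, 0.3]
grip_width: 0.0605
```

>>> apply_moves:
  plan: [-0.003,0,0,0,0,0,-0.006,0,0,0,0,0,-0.009,0,0,0,0,0,-0.012,0,0,0,0,0,-0.015,0,0,0,0,0,-0.018,0,0,0,0,0,-0.021,0,0,0,0,0,-0.024,0,0,0,0,0,-0.027,0,0,0,0,0,-0.03,0,0,0,0,0,-0.033,0,0,0,0,0,-0.036,0,0,0,0,0]

```text
clock: 5.17
eef_pos: [0.5395, 0.1274, 0.0143]
tool_rot: [0.756, 0.654, -0.0, 0.0]
ft_force: [-0.1, 0.2, 1.1]
grip_width: 0.0599
```

```bash
cat > look.py <<'E'
import sys
from h import *; from workcell import sensors,optics
o=sensors.get_obs(); k=sys.argv[1]
cmd(o,goal(-.036,-.040,.0148)); print(o["ft_force"])
im={}
for n,(y,x,s) in dict(top=(120,240,4.4),side=(160,295,4.5)).items():
    im[n]=optics.camera(n)["pixels"][:,:,::-1]
a=cv2.resize(im["top"][120:235,240:420],None,fx=4.4,fy=4.4,interpolation=cv2.INTER_CUBIC); cv2.imwrite(f"pics/t{k}.png",a)
a=cv2.resize(im["side"][160:290,295:405],None,fx=4.5,fy=4.5,interpolation=cv2.INTER_CUBIC); cv2.imwrite(f"pics/s{k}.png",a)
E
python3 look.py 3
```

```text
clk 5.1667 eef al,ro,z -0.0365 -0.1616 0.0143 | shift [-0.1216  0.0005 -0.0005] rot [-0.  0.  0.]
[-0.14665365  0.1640541   1.06111879]
```

View pics/s3.png

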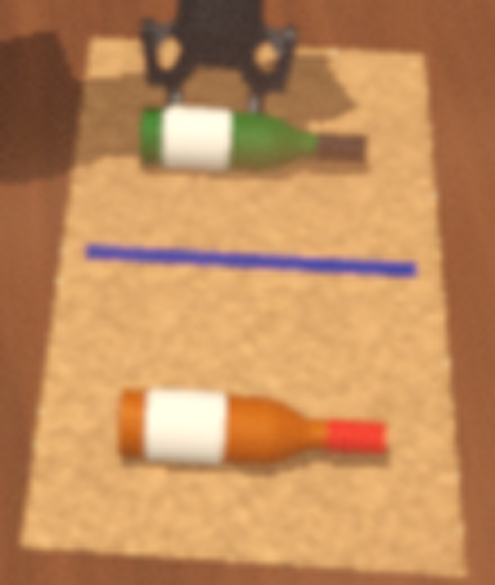

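```bash
cat > mm.py <<'E'
import sys; from h import *; from workcell import optics
which=sys.argv[1]; v=list(map(float,sys.argv[2:6]))
c=optics.camera(which); a=(4.4,240,120) if which=="top" else (4.5,295,160)
P=onz(c,*crop(v[0],v[1],*a),.03); Q=onz(c,*crop(v[2],v[3],*a),.03)
m=(P+Q)/2-MK; d=P-Q; print("al",m@ex,"ro",m@er,"yaw err",np.arctan2(d[1],d[0])-A, "len",np.linalg.norm(d))
E
python3 mm.py side 364 116 146 107;python3 mm.py side 366 149 142 138
```

```text
al 0.001010582834130594 ro -0.1661424481495311 yaw err 0.012280965335408955 len 0.19657179005130676
al 0.0007221697244219581 ro -0.1221255543253114 yaw err 0.0018375380785862205 len 0.19797834886740914
```

View pics/t3.png

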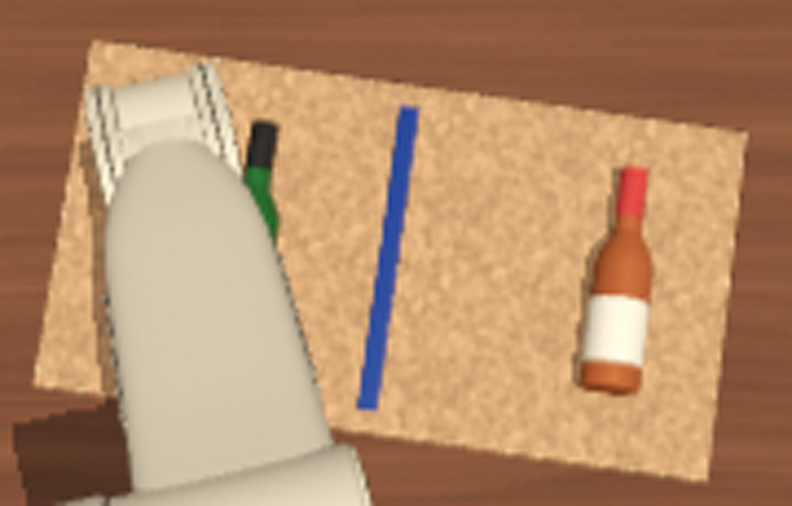

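The bottle has moved 44 mm, still parallel (yaw error 0.002), and stays about 39.6 mm ahead of the TCP. Continuing.

>>> apply_moves:
  plan: [-0.003,0,0,0,0,0,-0.006,0,0,0,0,0,-0.009,0,0,0,0,0,-0.012,0,0,0,0,0,-0.015,0,0,0,0,0,-0.018,0,0,0,0,0,-0.021,0,0,0,0,0,-0.024,0,0,0,0,0,-0.027,0,0,0,0,0,-0.03,0,0,0,0,0,-0.033,0,0,0,0,0,-0.036,0,0,0,0,0]

```text
clock: 6.37
eef_pos: [0.5343, 0.0918, 0.0143]
tool_rot: [0.756, 0.654, 0.0, -0.0]
ft_force: [-0.1, 0.6, 0.5]
grip_width: 0.0598
```

>>> apply_moves:
  plan: [-0.003,0,0,0,0,0,-0.006,0,0,0,0,0,-0.009,0,0,0,0,0,-0.012,0,0,0,0,0,-0.015,0,0,0,0,0,-0.018,0,0,0,0,0,-0.021,0,0,0,0,0,-0.024,0,0,0,0,0,-0.027,0,0,0,0,0,-0.03,0,0,0,0,0,-0.033,0,0,0,0,0,-0.036,0,0,0,0,0]

```text
clock: 7.37
eef_pos: [0.5292, 0.0561, 0.0143]
tool_rot: [0.756, 0.654, 0.0, 0.0]
ft_force: [1.2, -0.0, 1.4]
grip_width: 0.06
```

```bash
python3 look.py 4
```

```text
clk 7.3667 eef al,ro,z -0.0365 -0.0896 0.0143 | shift [-0.0496  0.0005 -0.0005] rot [ 0. -0. -0.]
[ 1.19660194 -0.02807135  1.36360658]
```

View pics/s4.png

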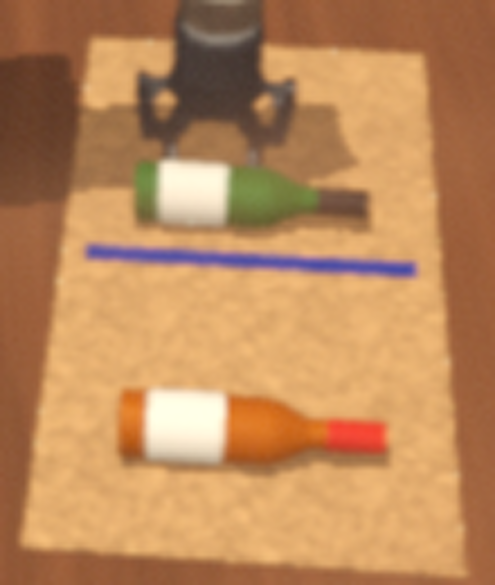

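```bash
python3 mm.py side 369 203 136 191
```

```text
al 0.000484878545654926 ro -0.05233517696057459 yaw err 0.0010267789923548154 len 0.19930497238835754
```

>>> apply_moves:
  plan: [-0.003,0,0,0,0,0,-0.006,0,0,0,0,0,-0.009,0,0,0,0,0,-0.012,0,0,0,0,0,-0.015,0,0,0,0,0,-0.018,0,0,0,0,0,-0.021,0,0,0,0,0,-0.024,0,0,0,0,0,-0.027,0,0,0,0,0,-0.03,0,0,0,0,0,-0.033,0,0,0,0,0,-0.036,0,0,0,0,0]

```text
clock: 8.52
eef_pos: [0.5239, 0.0205, 0.0143]
tool_rot: [0.756, 0.654, -0.0, -0.0]
ft_force: [-0.0, 0.4, 0.7]
grip_width: 0.0603
```

>>> apply_moves:
  plan: [-0.002,0,0,0,0,0,-0.004,0,0,0,0,0,-0.006,0,0,0,0,0,-0.008,0,0,0,0,0,-0.009,0,0,0,0,0,-0.01,0,0,0,0,0,-0.011,0,0,0,0,0,-0.011,0,0,0,0,0,-0.011,0,0,0,0,0,-0.011,0,0,0,0,0]

```text
clock: 9.35
eef_pos: [0.5224, 0.01, 0.0143]
tool_rot: [0.756, 0.654, -0.0, -0.0]
ft_force: [-0.3, -0.6, -0.1]
grip_width: 0.0597
```

```bash
python3 look.py 5
```

```text
clk 9.35 eef al,ro,z -0.0365 -0.043 0.0143 | shift [-0.003   0.0005 -0.0005] rot [-0. -0.  0.]
[-0.27983338 -0.64089196 -0.10639385]
```

View pics/s5.png

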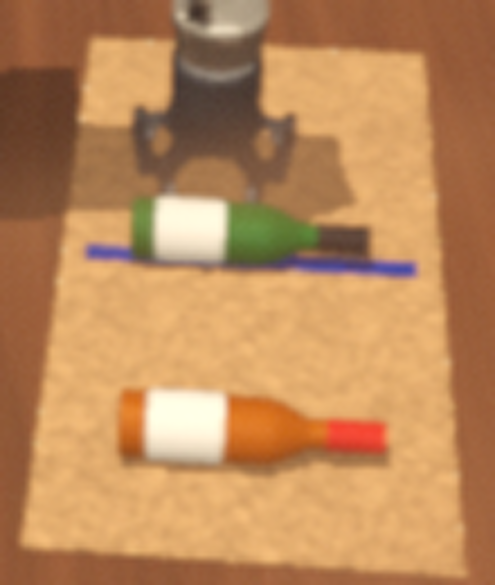

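View pics/t5.png

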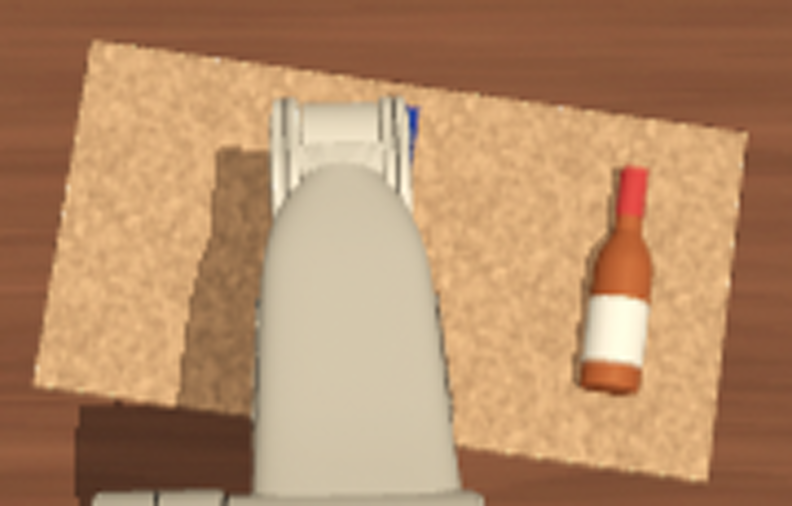

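```bash
python3 mm.py side 370 240 134 228
```

```text
al 0.0008061857285548061 ro -0.006677316744911493 yaw err 0.003825498647068687 len 0.19746447977152165
```

At −6.7 mm and parallel. A slow 6 mm nudge, then back off and look.

>>> apply_moves:
  plan: [-0.001,0,0,0,0,0,-0.002,0,0,0,0,0,-0.003,0,0,0,0,0,-0.004,0,0,0,0,0,-0.005,0,0,0,0,0,-0.006,0,0,0,0,0,-0.006,0,0,0,0,0,-0.003,0,0,0,0,0,0.005,0,0,0,0,0,0.02,0,0,0,0,0,0.035,0,0,0,0,0,0.05,0,0,0,0,0]

```text
clock: 10.5
eef_pos: [0.5298, 0.0605, 0.0143]
tool_rot: [0.756, 0.654, 0.0, -0.0]
ft_force: [-0.0, -0.3, -0.4]
grip_width: 0.06
```

>>> apply_moves:
  plan: [0.025,0,-0.02,0,0,0,0.05,0,-0.045,0,0,0,0.08,0,-0.07,0,0,0,0.11,0,-0.09,0,0,0,0.14,0,-0.105,0,0,0,0.165,0,-0.12,0,0,0,0.18,0,-0.12,0,0,0,0.18,0,-0.12,0,0,0]

```text
clock: 11.17
eef_pos: [0.5561, 0.2416, 0.1348]
tool_rot: [0.755, 0.656, 0.002, 0.0]
ft_force: [0.9, 0.2, -0.6]
grip_width: 0.0598
```

```bash
python3 look.py 6
```

```text
clk 11.1667 eef al,ro,z -0.0364 -0.277 0.1348 | shift [-0.2373 -0.0009  0.1195] rot [ 0.0024 -0.0024  0.0044]
[ 0.89619887  0.22275022 -0.63994054]
```

View pics/s6.png

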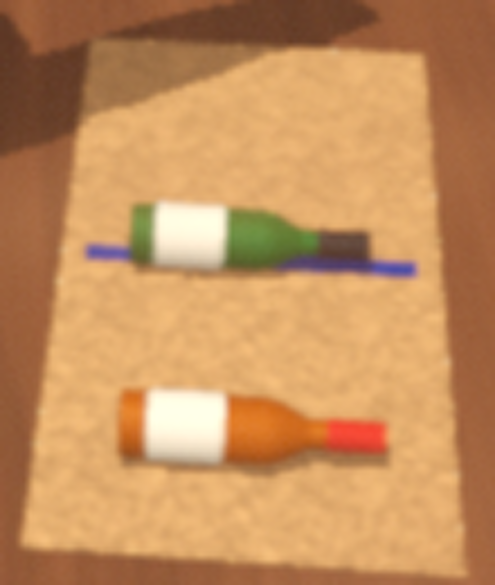

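View pics/t6.png

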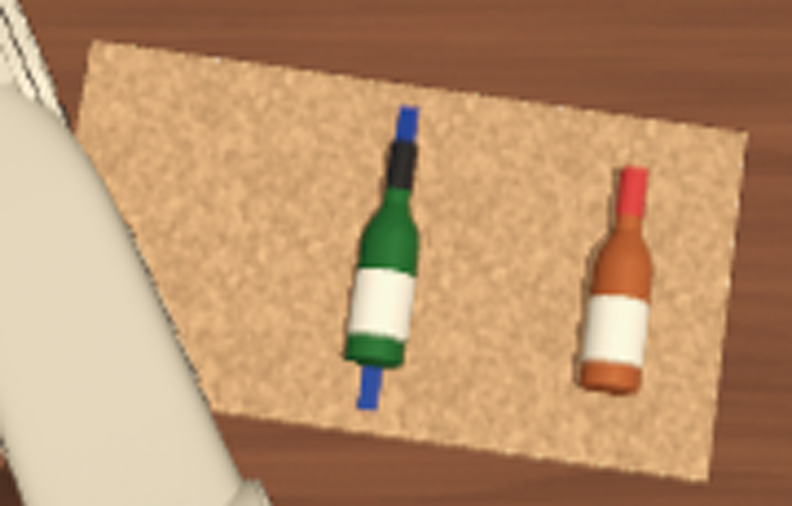

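```bash
python3 mm.py side 370 246 132 235; python3 mm.py top 404 142 374 360; python3 look.py 7;  cat pics/s6.png | md5sum
python3 - <<'E'
import cv2,numpy as np
for a in "st":
    print(np.abs(cv2.imread(f"pics/{a}6.png").astype(int)-cv2.imread(f"pics/{a}7.png"))[190:360,120:480].max())
E
```

```text
al 0.00012836574873244597 ro 0.001199778666486811 yaw err 0.010790168375869436 len 0.19837206193443724
al -0.0015654237217402774 ro 0.000774884856557724 yaw err 6.3796377380132e-05 len 0.19797528505011383
clk 11.3667 eef al,ro,z -0.0374 -0.2714 0.1327 | shift [-0.2312  0.0019  0.1184] rot [-0.0027  0.0022 -0.001 ]
[-0.35156378  0.01335547  0.42066431]
0a1d63ae988ba7e82925ad068ecd9b98  -
8
105
```

Run:
```python
import cv2,numpy as np
print(np.abs(cv2.imread("pics/t6.png").astype(int)-cv2.imread("pics/t7.png"))[100:420,300:700].max())
from workcell import bot
print(bot.job_done())
```

```text
3
the job is handed in; nothing more can be done
None
```

The green bottle is lying at rest on the blue stripe, and I've handed the job in at about 11.4 s of the 43 s allowed. I set the fingers 60 mm apart, lowered them behind the bottle around its balance point, and pushed it slowly about 167 mm. I then gave it a final slow 6 mm nudge, backed off and raised the gripper.

| Last check | Side camera | Top camera | Limit |
|---|---|---|---|
| Off the stripe's centre line | 1.2 mm | 0.8 mm | 15 mm |
| Off the stripe's middle, lengthwise | 0.1 mm | 1.6 mm | 40 mm |
| Angle to the stripe | 0.6° | about 0° | 11° |

- **At rest:** two pictures taken in a row showed the bottle not moving.
- **Bystanders:** the amber bottle sits at the same pixels as at the start. I never moved near the tumbler after setting off, but I did not re-measure it.
- **Forces:** wrist force readings between moves stayed at about 2 N or less.
- **Turning over:** I could not see this directly, because the label looks the same from every side. The evidence is indirect: at one stop the bottle was about 2.6 mm past contact. If it rolled the whole way, 167 mm is about one full turn.

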